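# Half-light check on a sensor test fixture

### The job

On the grey control box press the three keys fully down one at a time, letting each come up again: first the round key, then the square one, then the long bar. Then take the test fixture's sprung shutter by its upright black grip and slide it to half of its travel, its trailing edge in line with the small marks on the rails and half the window uncovered (never nearly all the way open), and hold it steady: the program finishes while still holding it there. Leave the phone, the jar and the screwdriver where they lie.

Things in the scene. Friction and masses are not known exactly. Their poses are not given: they have to be found in the camera images.
- fixture: fixed test fixture, white and grey housing 160 x 240 mm (x, y), deck 60 mm high; origin at the centre of its underside, z up. Aluminium rails along its y at x = -47 and +47 mm (12 mm wide, tops 72 mm above the bench) guide a steel shutter plate (80 x 65 x 5 mm, top 66 mm above the bench). Low dark bar (top 68 mm) at y = +100 mm. Left or right of the control box, turned up to 0.35 rad.
- window (a point): centre of the fixture's 60 x 60 mm window (deck level, 60 mm above the bench; fixture x = 0, y = -20 mm), a green board beneath it; axes as fixture. Beside it, a small dark rib across each rail marks half: the shutter's trailing (-y) edge lies there when half open.
- grip (a point): upright black block fixed on the shutter plate, moving with it: 30 x 16 x 44 mm (x, y, z), sides vertical; this point is the centre of its underside, 66 mm above the bench (top at 110 mm); axes as fixture. With the shutter shut it is at x = 0, y = -10 mm of the fixture. Above the plate it is clear all round for more than 60 mm but for the rails.
- shutter (a joint): travel of the shutter in m along the fixture's +y: 0 = shut, 0.060 = end stop, 0.030 = half open. Spring pulls it shut: 4 N at 0, 10 N at half, 16 N at the stop (200 N/m).
- keypad: grey control box fixed to the bench, 100 x 190 mm (x, y), 40 mm high, origin at the centre of its underside, z up, turned up to 0.35 rad. Its three keys stand in a row along its y, 58 mm apart; which shape is in which place varies.
- top_round (a point): round key, 28 mm across. Plain white cap on the grey control box, on a black 56 x 46 mm plate; this point is the centre of the cap's top face (58 mm above the bench when up, 14 mm proud of its plate), axes as keypad.
- top_square (a point): square key, 25 x 25 mm. Plain white cap on the grey control box, on a black 56 x 46 mm plate; this point is the centre of the cap's top face (58 mm above the bench when up, 14 mm proud of its plate), axes as keypad.
- top_bar (a point): bar key, 42 x 13 mm (x, y). Plain white cap on the grey control box, on a black 56 x 46 mm plate; this point is the centre of the cap's top face (58 mm above the bench when up, 14 mm proud of its plate), axes as keypad.
- key_round (a joint): travel of the round key: 0 = up, 0.006 m = fully down; counts as pressed beyond 0.004. Spring: 2 N to start it moving, 5 N fully down; it comes back up by itself.
- key_square (a joint): travel of the square key: 0 = up, 0.006 m = fully down; counts as pressed beyond 0.004. Spring: 2 N to start it moving, 5 N fully down; it comes back up by itself.
- key_bar (a joint): travel of the bar key: 0 = up, 0.006 m = fully down; counts as pressed beyond 0.004. Spring: 2 N to start it moving, 5 N fully down; it comes back up by itself.
- phone: loose black smartphone lying flat, 74 x 150 x 10 mm (x, y, z), origin at the centre of its underside. Bystander, stays put.
- jar: loose clear jar with a white cap, 52 mm diameter, 70 mm tall, origin at the centre of its underside. Bystander, stays put.
- screwdriver: loose screwdriver lying along its own x, 170 mm long, origin near its middle, beyond the work. Bystander, stays put.

How it is judged:
By the outcome, as a careful person would: the job done as asked, in the order asked, and still so for the second after the job is handed in, while the arm keeps its last pose, push and grip.
It also fails if it takes over 61 s, if anything falls off the work surface, if the arm or the gripper's body presses on something with over 40 N, if the wrist force passes 120 N, or if a joint passes its speed limit or range.

### The arm

A 6-joint arm with a two-finger parallel gripper is mounted at the origin on the work surface. World frame = base frame: x ahead of the robot, y to its left, z up, the work surface at z = 0. Lengths are in mm, angles in rad, forces in N, time in s.
With the tool pointing down it reaches from about 275 to 1000 mm from the base axis. Payload 8.4 kg.
Tool frame: the origin (TCP) lies midway between the tips of the shut fingers; the grasp point (between the pads) lies 19 mm behind it; z points along the fingers, y is the line along which they close (so a half turn about z gives the same grasp; the last joint's range is limited). The gripper opens to 85 mm and grips with 20 to 120 N. Pads are 22 mm wide; open, the fingers measure 114 mm over their backs; the gripper's body (76 mm by 85 mm) begins 54 mm behind the grasp point. The pads swing forward as they close: fully open they stand 13 mm farther back than shut.
Start: joints at [1.109, 0.353, 1.633, -0, 1.155, -0.002], TCP at [277.355, 560.091, 231.281] pointing down, gripper open.
Joint ranges: [-2.63, 2.63], [-0.92, 2.1], [0.06, 2.66], [-1.3, 4.44], [0, 2.69], [-3.02, 3.02]. Speed limits (rad/s): [2.22, 2.22, 2.79, 3.14, 3.14, 3.14].

### API

Orientations are given as [roll, pitch, yaw] about the fixed x, y, z axes, in that order (R = Rz(yaw) Ry(pitch) Rx(roll)).
In Python, from rig import monitor, imaging, r gives the robot as it stands.
- The arm moves only by the tool drive_tool, never from a script. Its argument "plan" is a list of rows, each an object of numbers: "x", "y", "z": the shift along the tool's x, y, z in units of 50 mm (1.0 is 50 mm); "ax", "ay", "az": the turn, a rotation vector about the tool's x, y, z in units of 6 degrees (1.0 is 6 degrees); "hand": the finger opening in mm, from 0 to 85.4. In form: [{"x": .., "y": .., "z": .., "ax": .., "ay": .., "az": .., "hand": ..}, ...]. A call has 1 to 8 rows; each row is the pose to reach, as a shift and turn from the pose commanded when the call began, along the tool's axes at that moment; what a row does not reach only later rows make up. A row lasts 1/10 s, in which the tool goes at most 50 mm and 8.59 degrees, less where a joint would pass 70% of its speed; a pose out of reach is approached as far as the arm can. A call with a gripper value outside its range is refused whole. The fingers move at their own pace and stop on an object; "grip_force" is the grip in N (left out, the last holds). Time passes only in rows, so rows that repeat a pose let the fingers close. It gives the time, the measured TCP pose, the force, the opening and the grip force at its end, in the units of the state.
- monitor.sense(): the state, without advancing time (a new reading comes with each control period).
- imaging.grab_frame(name): name is "side" or "top" or "wrist"; returns the picture (420x560x3 uint8, red, green, blue); there is no depth.
- imaging.camera_info(name): a dict with "mtx" (3x3 intrinsics, pixels), "dist" ([k1, k2, p1, p2, k3] as OpenCV has them; the pictures are not rectified), "R" (3x3) and "t" (3): a world point X has camera coordinates R X + t. Camera axes: x right, y down, z forward; pixel columns grow to the right and rows downward; lengths in mm; the calibration is good to about 2 mm. A picture is of the moment at which its call begins: read the wrist's pose just before it. camera_info takes no time and is no camera call; for the wrist camera it gives the pose at the moment of the call.
- r.sign_off(): hands the job in; it is judged then, once.
The state is a dict: "clock": time; "qpos": joint angles; "qvel": joint speeds; "joint_efforts": joint torques, N m; "eef_pos": TCP position; "tcp_rot": TCP orientation; "contact_force": force on the tool from outside, world axes, zero at the start; "wrist_torque": the same for the moment, N m; "opening": opening from 0.0 (shut) to 1.0 (fully open); "grasp_force": force on a finger pad.
Only numpy, scipy, OpenCV 4.12 (cv2) and the standard library are available. Lean on these libraries where they do the work, as an engineer would, in place of code of your own. Each camera call takes 0.05 s, during which the arm holds its last target. There are 200 camera calls.

## Working session

There is one attempt and no reset: what is moved stays moved. The work goes in short steps, Python scripts to look and compute and a tool call to move; the robot and the scene stay as the last step left them, time stands still between calls to the robot, and variables do not carry over. Pictures are saved under pics/ and viewed, at most 10 in all, crops included, and the job is handed in when it is done.

Besides the shell and the picture viewer there is one more tool, called after "Emit:" by a JSON object that holds its "name" and its "arguments", one argument or row to a line. drive_tool: Moves the arm, as the interface text tells. Its arguments: {"type":"object","properties":{"plan":{"type":"array","items":{"type":"object","properties":{"x":{"type":"number"},"y":{"type":"number"},"z":{"type":"number"},"ax":{"type":"number"},"ay":{"type":"number"},"az":{"type":"number"},"hand":{"type":"number"}}}},"grip_force":{"type":"number"}},"required":["plan"]}

```bash
mkdir -p pics; ls; python3 - <<'E'
from rig import monitor, imaging, r
import cv2
s=monitor.sense();print(s)
for n in("top","side"):
    im=imaging.grab_frame(n);cv2.imwrite(f"pics/{n}0.png",im[:,:,::-1])
    c=imaging.camera_info(n);print(n,c)
E
```

```text
pics
{'clock': 0.0, 'qpos': array([ 1.10860500e+00,  3.53652796e-01,  1.63415626e+00,  2.39592622e-05,
        1.15522119e+00, -2.38720207e-03]), 'qvel': array([ 0.00183969,  0.00063069,  0.00023093, -0.00010117, -0.00190571,
        0.00058736]), 'joint_efforts': array([-4.96754583e-04, -6.05248189e+01, -3.42068374e+01, -1.68762022e-04,
        9.34777607e-03,  1.81977663e-05]), 'eef_pos': array([277.12237818, 559.64924711, 230.54932365]), 'tcp_rot': array([-3.14015512e+00, -2.53377852e-05,  2.68177882e+00]), 'contact_force': array([ 0.53089555, -0.10019635, -0.31221848]), 'wrist_torque': array([-0.02141907,  0.00254875,  0.00206075]), 'grasp_force': 0.0, 'opening': 0.9968706349069971}
top {'mtx': array([[492.51090668,   0.        , 271.95842191],
       [  0.        , 492.51090668, 209.8149884 ],
       [  0.        ,   0.        ,   1.        ]]), 'dist': array([-0.15073635,  0.        ,  0.        ,  0.        ,  0.        ]), 'R': array([[-0.00924195, -0.999952  , -0.0032535 ],
       [-0.99900701,  0.00937493, -0.04355569],
       [ 0.0435841 ,  0.00284773, -0.9990457 ]]), 't': array([   8.38861799,  624.54888552, 1113.03418893])}
side {'mtx': array([[494.38950469,   0.        , 279.91391253],
       [  0.        , 494.38950469, 210.74100201],
       [  0.        ,   0.        ,   1.        ]]), 'dist': array([-0.05803433,  0.        ,  0.        ,  0.        ,  0.        ]), 'R': array([[ 0.9833088 , -0.18131227,  0.01515443],
       [-0.12053822, -0.71156895, -0.69219951],
       [ 0.13628769,  0.67881919, -0.72154707]]), 't': array([-608.76064455,  130.4894463 , 1021.36121082])}
```

```bash
python3 - <<'E'
import cv2
im=cv2.imread("pics/top0.png");cv2.imwrite("pics/top0b.png",cv2.resize(im,(800,600),interpolation=cv2.INTER_CUBIC))
E
```

```text
(no output)
```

View pics/top0b.png

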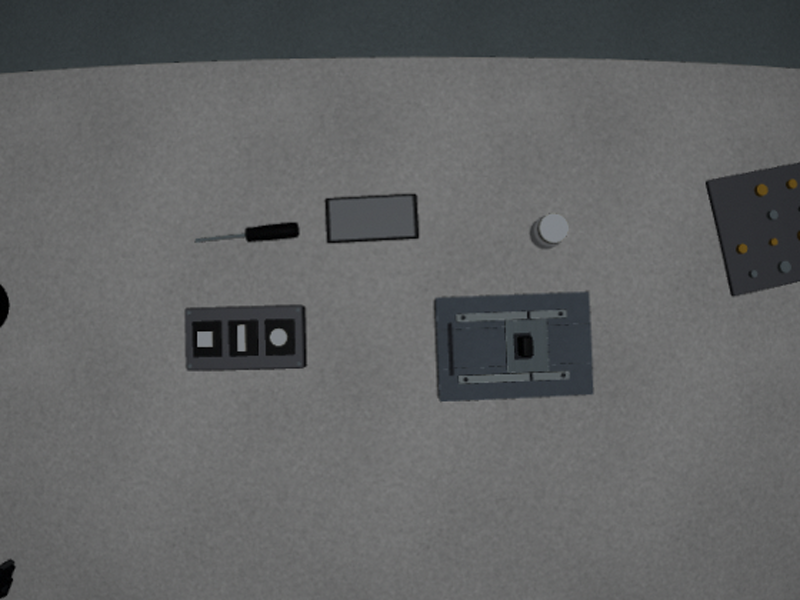

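Top view (800 px scale): the control box is at left, with the square key at (205,339), the bar at (241,338) and the round key at (279,337). The fixture is at (515,347), its dark bar at x≈450 (+y is to the left) and the grip at (524,346). I'll enlarge for precise pixel positions.

```bash
python3 - <<'E'
import cv2,numpy as np
im=cv2.imread("pics/top0.png")
a=im[205:265,125:220];b=im[195:285,300:420]
A=cv2.resize(a,None,fx=6,fy=6,interpolation=cv2.INTER_CUBIC)
B=cv2.resize(b,None,fx=6,fy=6,interpolation=cv2.INTER_CUBIC)
f=lambda x:cv2.convertScaleAbs(x,alpha=1.7)
cv2.imwrite("pics/fx.png",f(B))
# key caps by threshold
g=cv2.cvtColor(a,cv2.COLOR_BGR2GRAY);n,l,s,c=cv2.connectedComponentsWithStats((g>140).astype('uint8'))
print(g.max(),[(s[i].tolist(),(c[i]+[125,205]).round(2)) for i in range(1,n)])
E
```

```text
134 []
```

View pics/fx.png

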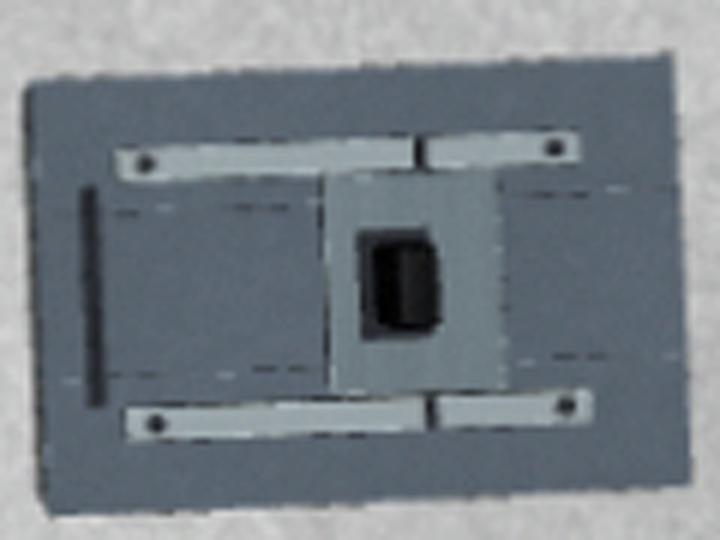

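```bash
cat > h.py <<'E'
import cv2,numpy as np
from rig import monitor, imaging, r
from scipy.optimize import least_squares
def proj(n,P,c=None):
    c=c or imaging.camera_info(n)
    return cv2.projectPoints(np.float64(P).reshape(-1,3),cv2.Rodrigues(np.array(c['R']))[0],np.array(c['t']),np.array(c['mtx']),np.array(c['dist']))[0].reshape(-1,2)
def world(L,p):
    L=np.float64(L);ca,sa=np.cos(p[2]),np.sin(p[2])
    return np.c_[p[0]+ca*L[:,0]-sa*L[:,1],p[1]+sa*L[:,0]+ca*L[:,1],L[:,2]]
def fit(n,L,px,p0,c=None):
    s=least_squares(lambda p:(proj(n,world(L,p),c)-px).ravel(),p0,x_scale=[100,100,.1],loss='soft_l1')
    return s.x,(proj(n,world(L,s.x),c)-px)
E
python3 - <<'E'
from h import *
L=[[80,120,60],[80,-120,60],[-80,-120,60],[-80,120,60],[47,-20,72],[-47,-20,72],[40,15,66],[40,-50,66],[-40,-50,66],[-40,15,66],[35,100,68],[-35,100,68]]
u=np.array([[28,85],[672,55],[690,485],[47,515],[420,152],[431,411],[326,175],[497,172],[505,388],[332,392],[88,187],[96,405]],float)
px=[300,195]+(u+.5)/6-.5
p,e=fit("top",L[:10],px[:10],[600,-100,0.]);print('fixture',p.round(3));print(e.round(1).tolist())
g=world([[0,-10,110],[0,20,110],[0,-10,66]],p);print(g.round(1))
im=cv2.imread("pics/top0.png");a=im[205:265,125:220].max(2)
n,l,s,c=cv2.connectedComponentsWithStats((a>105).astype('uint8'))
k=[(c[i]+[125,205]) for i in range(1,n) if 40<s[i][4]<400 and 0<s[i][0] and s[i][0]+s[i][2]<95 and s[i][1]>0 and s[i][1]+s[i][3]<60]
print(np.round(k,1).tolist())
k=sorted(k,key=lambda q:q[0]);
p,e=fit("top",[[0,58,58],[0,0,58],[0,-58,58]],np.array(k)[:3],[600,200,0.]);print('keypad',p.round(3),e.round(1).tolist());print(world([[0,58,58],[0,0,58],[0,-58,58]],p).round(1))
E
```

```text
fixture [ 5.50178e+02 -1.91004e+02  3.00000e-02]
[[0.1, -1.0], [0.4, -0.3], [0.6, 0.2], [-0.1, 0.3], [-0.2, 0.1], [-0.2, 0.1], [-0.8, 0.2], [0.1, -0.5], [0.3, -0.0], [-0.2, 0.6]]
[[ 550.5 -201.   110. ]
 [ 549.6 -171.   110. ]
 [ 550.5 -201.    66. ]]
[[168.2, 236.5], [194.5, 235.5], [142.5, 237.0]]
keypad [5.66082e+02 2.31962e+02 2.30000e-02] [[0.1, 0.1], [0.1, -0.1], [-0.2, 0.1]]
[[564.8 289.9  58. ]
 [566.1 232.   58. ]
 [567.4 174.   58. ]]
```

The keypad fit has residuals under 0.3 px. The fixture is also consistent, with ribs and deck agreeing. Now I'll move to above the round key with shut fingers.

Emit:
{"name": "drive_tool", "arguments": {
  "plan": [
    {"x": -0.4, "y": -0.2, "z": 0.1, "az": -0.6, "hand": 0},
    {"x": -1.1, "y": -0.55, "z": 0.3, "az": -1.3, "hand": 0},
    {"x": -1.9, "y": -0.95, "z": 0.5, "az": -2.2, "hand": 0},
    {"x": -2.7, "y": -1.35, "z": 0.8, "az": -3.1, "hand": 0},
    {"x": -3.5, "y": -1.75, "z": 1.1, "az": -4.0, "hand": 0},
    {"x": -4.3, "y": -2.15, "z": 1.3, "az": -4.67, "hand": 0},
    {"x": -5.1, "y": -2.55, "z": 1.5, "az": -4.67, "hand": 0},
    {"x": -5.6, "y": -2.8, "z": 1.6, "az": -4.67, "hand": 0}
  ]
}}

```text
invalid input
```

```bash
cat >> h.py <<'E'
from scipy.spatial.transform import Rotation as Ro
def units(target,yaw=3.171):
    s=monitor.sense();R=Ro.from_euler('xyz',s['tcp_rot'])
    d=R.inv().apply(np.array(target,float)-s['eef_pos'])/50
    w=(R.inv()*Ro.from_euler('xyz',[np.pi,0,yaw])).as_rotvec(degrees=True)/6
    print('clk',round(s['clock'],2),'pos',s['eef_pos'].round(1),'rot',s['tcp_rot'].round(3),'F',s['contact_force'].round(1),'q',s['qpos'].round(2),'op',round(s['opening'],3),'gf',round(s['grasp_force'],1))
    print('shift',d.round(3),'turn',w.round(2))
E
python3 -c "
from h import *
units([567.4,174,90])"
```

```text
clk 0.1 pos [277.1 559.7 230.6] rot [-3.14  -0.     2.682] F [-0.9 -0.  -0.6] q [ 1.11  0.35  1.63  0.    1.16 -0.  ] op 1.002 gf 0.0
shift [-8.626 -4.333  2.818] turn [-0.01 -0.   -4.67]
```

Emit:
{"name": "drive_tool", "arguments": {
  "plan": [
    {"x": -0.4, "y": -0.2, "z": 0.1, "ax": 0, "ay": 0, "az": -0.6, "hand": 0},
    {"x": -1.1, "y": -0.55, "z": 0.3, "ax": 0, "ay": 0, "az": -1.3, "hand": 0},
    {"x": -1.9, "y": -0.95, "z": 0.5, "ax": 0, "ay": 0, "az": -2.2, "hand": 0},
    {"x": -2.7, "y": -1.35, "z": 0.8, "ax": 0, "ay": 0, "az": -3.1, "hand": 0},
    {"x": -3.5, "y": -1.75, "z": 1.1, "ax": 0, "ay": 0, "az": -4.0, "hand": 0},
    {"x": -4.3, "y": -2.15, "z": 1.3, "ax": 0, "ay": 0, "az": -4.67, "hand": 0},
    {"x": -5.1, "y": -2.55, "z": 1.5, "ax": 0, "ay": 0, "az": -4.67, "hand": 0},
    {"x": -5.6, "y": -2.8, "z": 1.6, "ax": 0, "ay": 0, "az": -4.67, "hand": 0}
  ]
}}

```text
clock: 0.9
eef_pos: [466.9, 307.6, 150.1]
tcp_rot: [-3.14, -0.001, -3.113]
contact_force: [-0.0, 1.3, 0.9]
opening: 0.002
grasp_force: 0.0
```

```bash
python3 -c "
from h import *
units([567.4,174,90])"
```

```text
clk 0.9 pos [466.9 307.6 150.1] rot [-3.140e+00 -1.000e-03 -3.113e+00] F [-0.   1.3  0.9] q [ 0.58  0.35  1.85 -0.    0.95 -1.02] op 0.002 gf 0.0
shift [-1.935 -2.726  1.204] turn [-0.01 -0.01 -0.01]
```

Emit:
{"name": "drive_tool", "arguments": {
  "plan": [
    {"x": -0.35, "y": -0.5, "z": 0.2, "ax": 0, "ay": 0, "az": 0, "hand": 0},
    {"x": -0.85, "y": -1.2, "z": 0.5, "ax": 0, "ay": 0, "az": 0, "hand": 0},
    {"x": -1.4, "y": -1.9, "z": 0.9, "ax": 0, "ay": 0, "az": 0, "hand": 0},
    {"x": -1.8, "y": -2.5, "z": 1.15, "ax": 0, "ay": 0, "az": 0, "hand": 0},
    {"x": -1.94, "y": -2.73, "z": 1.2, "ax": 0, "ay": 0, "az": 0, "hand": 0},
    {"x": -1.94, "y": -2.73, "z": 1.2, "ax": 0, "ay": 0, "az": 0, "hand": 0},
    {"x": -1.94, "y": -2.73, "z": 1.2, "ax": 0, "ay": 0, "az": 0, "hand": 0}
  ]
}}

```text
clock: 1.6
eef_pos: [566.7, 177.4, 91.5]
tcp_rot: [3.141, -0.0, -3.113]
contact_force: [-0.3, 0.4, -0.3]
opening: -0.0
grasp_force: 0.0
```

```bash
python3 -c "
from h import *
units([567.4,174,52])
a=imaging.grab_frame('wrist');b=imaging.grab_frame('side')
print(proj('wrist',world([[0,58,58],[0,0,58],[0,-58,58]],[566.08,231.96,.023])).round(), proj('side',world([[0,58,58],[0,0,58],[0,-58,58]],[566.08,231.96,.023])).round())
cv2.imwrite('pics/w1.png',cv2.convertScaleAbs(np.hstack([cv2.resize(a,(400,300)),cv2.resize(b,(400,300))])[:,:,::-1],alpha=1.7))"
```

```text
clk 1.6 pos [566.7 177.4  91.5] rot [ 3.141 -0.    -3.113] F [-0.3  0.4 -0.3] q [ 0.3   0.47  1.81  0.    0.86 -1.3 ] op -0.0 gf 0.0
shift [-0.013 -0.068  0.79 ] turn [ 0.   -0.   -0.01]
[[493. 249.]
 [386. 249.]
 [272. 249.]] [[239. 138.]
 [242. 153.]
 [246. 168.]]
```

View pics/w1.png

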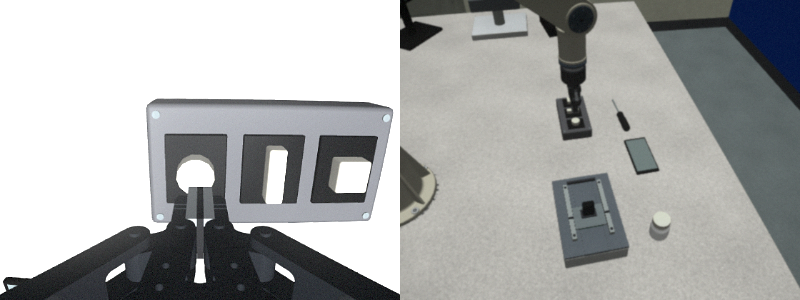

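The wrist view shows the fingers at the round key, whose cap is at (273,249) as predicted, with the bar and square to its right. Positions are confirmed, so I'll press.

Emit:
{"name": "drive_tool", "arguments": {
  "plan": [
    {"x": -0.01, "y": -0.07, "z": 0.3, "ax": 0, "ay": 0, "az": 0, "hand": 0},
    {"x": -0.01, "y": -0.07, "z": 0.6, "ax": 0, "ay": 0, "az": 0, "hand": 0},
    {"x": -0.01, "y": -0.07, "z": 0.7, "ax": 0, "ay": 0, "az": 0, "hand": 0},
    {"x": -0.01, "y": -0.07, "z": 0.76, "ax": 0, "ay": 0, "az": 0, "hand": 0},
    {"x": -0.01, "y": -0.07, "z": 0.79, "ax": 0, "ay": 0, "az": 0, "hand": 0},
    {"x": -0.01, "y": -0.07, "z": 0.79, "ax": 0, "ay": 0, "az": 0, "hand": 0},
    {"x": -0.01, "y": -0.07, "z": 0.79, "ax": 0, "ay": 0, "az": 0, "hand": 0}
  ]
}}

```text
clock: 2.4
eef_pos: [566.6, 173.5, 52.0]
tcp_rot: [-3.142, -0.002, -3.112]
contact_force: [-6.0, 1.0, 8.9]
opening: 0.0
grasp_force: 4.5
```

Emit:
{"name": "drive_tool", "arguments": {
  "plan": [
    {"x": 0, "y": 0, "z": 0.02, "ax": 0, "ay": 0, "az": 0, "hand": 0},
    {"x": 0, "y": 0, "z": 0.02, "ax": 0, "ay": 0, "az": 0, "hand": 0}
  ]
}}

```text
clock: 2.6
eef_pos: [566.6, 173.5, 51.9]
tcp_rot: [3.142, -0.002, -3.113]
contact_force: [-9.2, -0.6, 18.4]
opening: -0.001
grasp_force: 9.2
```

Emit:
{"name": "drive_tool", "arguments": {
  "plan": [
    {"x": 0, "y": 0, "z": -0.2, "ax": 0, "ay": 0, "az": 0, "hand": 0},
    {"x": 0, "y": 0, "z": -0.5, "ax": 0, "ay": 0, "az": 0, "hand": 0},
    {"x": 0, "y": 0.4, "z": -0.5, "ax": 0, "ay": 0, "az": 0, "hand": 0},
    {"x": 0, "y": 1.1, "z": -0.5, "ax": 0, "ay": 0, "az": 0, "hand": 0},
    {"x": -0.02, "y": 1.8, "z": -0.5, "ax": 0, "ay": 0, "az": 0, "hand": 0},
    {"x": -0.02, "y": 2.33, "z": -0.5, "ax": 0, "ay": 0, "az": 0, "hand": 0},
    {"x": -0.02, "y": 2.33, "z": -0.5, "ax": 0, "ay": 0, "az": 0, "hand": 0},
    {"x": -0.02, "y": 2.33, "z": -0.5, "ax": 0, "ay": 0, "az": 0, "hand": 0}
  ]
}}

```text
clock: 3.4
eef_pos: [565.3, 290.0, 76.1]
tcp_rot: [-3.141, 0.0, -3.111]
contact_force: [-0.1, 0.1, -0.7]
opening: 0.002
grasp_force: 0.0
```

```bash
python3 -c "
from h import *
units([564.8,289.9,51.7])"
```

```text
clk 3.4 pos [565.3 290.   76.1] rot [-3.141  0.    -3.111] F [-0.1  0.1 -0.7] q [ 0.47  0.54  1.72 -0.    0.87 -1.13] op 0.002 gf 0.0
shift [ 0.01  -0.002  0.488] turn [-0.    0.    0.01]
```

Emit:
{"name": "drive_tool", "arguments": {
  "plan": [
    {"x": 0, "y": 0, "z": 0.25, "ax": 0, "ay": 0, "az": 0, "hand": 0},
    {"x": 0, "y": 0, "z": 0.37, "ax": 0, "ay": 0, "az": 0, "hand": 0},
    {"x": 0, "y": 0, "z": 0.45, "ax": 0, "ay": 0, "az": 0, "hand": 0},
    {"x": 0, "y": 0, "z": 0.49, "ax": 0, "ay": 0, "az": 0, "hand": 0},
    {"x": 0, "y": 0, "z": 0.5, "ax": 0, "ay": 0, "az": 0, "hand": 0},
    {"x": 0, "y": 0, "z": 0.5, "ax": 0, "ay": 0, "az": 0, "hand": 0}
  ]
}}

```text
clock: 4.0
eef_pos: [565.1, 288.7, 51.9]
tcp_rot: [-3.141, -0.001, -3.113]
contact_force: [-5.7, -4.8, 17.6]
opening: -0.006
grasp_force: 8.6
```

Emit:
{"name": "drive_tool", "arguments": {
  "plan": [
    {"x": 0, "y": 0, "z": -0.2, "ax": 0, "ay": 0, "az": 0, "hand": 0},
    {"x": 0, "y": 0, "z": -0.5, "ax": 0, "ay": 0, "az": 0, "hand": 0},
    {"x": 0, "y": -0.3, "z": -0.5, "ax": 0, "ay": 0, "az": 0, "hand": 0},
    {"x": 0, "y": -0.8, "z": -0.5, "ax": 0, "ay": 0, "az": 0, "hand": 0},
    {"x": 0.01, "y": -1.16, "z": -0.5, "ax": 0, "ay": 0, "az": 0, "hand": 0},
    {"x": 0.01, "y": -1.16, "z": -0.5, "ax": 0, "ay": 0, "az": 0, "hand": 0},
    {"x": 0.01, "y": -1.16, "z": -0.5, "ax": 0, "ay": 0, "az": 0, "hand": 0}
  ]
}}

```text
clock: 4.7
eef_pos: [566.6, 231.1, 75.7]
tcp_rot: [3.141, -0.0, -3.114]
contact_force: [0.4, -0.5, -0.4]
opening: -0.002
grasp_force: 0.0
```

Emit:
{"name": "drive_tool", "arguments": {
  "plan": [
    {"x": 0, "y": 0, "z": 0.25, "ax": 0, "ay": 0, "az": 0, "hand": 0},
    {"x": 0, "y": 0, "z": 0.37, "ax": 0, "ay": 0, "az": 0, "hand": 0},
    {"x": 0, "y": 0, "z": 0.45, "ax": 0, "ay": 0, "az": 0, "hand": 0},
    {"x": 0, "y": 0, "z": 0.49, "ax": 0, "ay": 0, "az": 0, "hand": 0},
    {"x": 0, "y": 0, "z": 0.5, "ax": 0, "ay": 0, "az": 0, "hand": 0},
    {"x": 0, "y": 0, "z": 0.5, "ax": 0, "ay": 0, "az": 0, "hand": 0}
  ]
}}

```text
clock: 5.3
eef_pos: [566.3, 232.2, 51.9]
tcp_rot: [-3.142, -0.0, -3.112]
contact_force: [-5.6, -2.2, 17.1]
opening: 0.002
grasp_force: 8.7
```

Emit:
{"name": "drive_tool", "arguments": {
  "plan": [
    {"x": 0, "y": 0, "z": -0.3, "ax": 0, "ay": 0, "az": 0, "hand": 0},
    {"x": 0, "y": 0, "z": -0.9, "ax": 0, "ay": 0, "az": 0, "hand": 0},
    {"x": 0, "y": -0.4, "z": -1.6, "ax": 0, "ay": 0, "az": 0, "hand": 50},
    {"x": 0, "y": -1.1, "z": -2.1, "ax": 0, "ay": 0, "az": 0, "hand": 50},
    {"x": 0.1, "y": -1.9, "z": -2.4, "ax": 0, "ay": 0, "az": 0, "hand": 50},
    {"x": 0.2, "y": -2.8, "z": -2.4, "ax": 0, "ay": 0, "az": 0, "hand": 50},
    {"x": 0.3, "y": -3.7, "z": -2.4, "ax": 0, "ay": 0, "az": 0, "hand": 50},
    {"x": 0.4, "y": -4.6, "z": -2.4, "ax": 0, "ay": 0, "az": 0, "hand": 50}
  ]
}}

```text
clock: 6.1
eef_pos: [552.9, 0.0, 171.1]
tcp_rot: [3.142, 0.0, -3.111]
contact_force: [0.4, 0.3, -0.3]
opening: 0.584
grasp_force: 0.0
```

Emit:
{"name": "drive_tool", "arguments": {
  "plan": [
    {"x": 0.1, "y": -0.9, "z": 0, "ax": 0, "ay": 0, "az": 0, "hand": 50},
    {"x": 0.1, "y": -1.8, "z": 0, "ax": 0, "ay": 0, "az": 0, "hand": 50},
    {"x": 0.1, "y": -2.7, "z": 0, "ax": 0, "ay": 0, "az": 0, "hand": 50},
    {"x": 0.15, "y": -3.5, "z": 0, "ax": 0, "ay": 0, "az": 0, "hand": 50},
    {"x": 0.2, "y": -4.05, "z": 0, "ax": 0, "ay": 0, "az": 0, "hand": 50},
    {"x": 0.2, "y": -4.05, "z": 0, "ax": 0, "ay": 0, "az": 0, "hand": 50},
    {"x": 0.2, "y": -4.05, "z": 0, "ax": 0, "ay": 0, "az": 0, "hand": 50}
  ]
}}

```text
clock: 6.8
eef_pos: [548.9, -201.4, 170.6]
tcp_rot: [3.141, -0.001, -3.114]
contact_force: [-0.5, 0.4, -0.8]
opening: 0.582
grasp_force: 0.0
```

```bash
python3 -c "
from h import *
units([550.5,-201,125])
c=imaging.camera_info('wrist');a=imaging.grab_frame('wrist')
P=world([[15,-2,110],[15,-18,110],[-15,-18,110],[-15,-2,110],[47,-20,72],[-47,-20,72],[40,15,66],[-40,15,66],[40,-50,66],[-40,-50,66]],[550.178,-191.004,.03])
q=proj('wrist',P,c);print(q.round())
b=cv2.convertScaleAbs(a[:,:,::-1],alpha=1.0)
for u in q: cv2.circle(b,tuple(int(v) for v in u.round()),3,(0,0,255),1)
cv2.imwrite('pics/w2.png',cv2.resize(b,(800,600)))"
```

```text
clk 6.8 pos [ 548.9 -201.4  170.6] rot [ 3.141e+00 -1.000e-03 -3.114e+00] F [-0.5  0.4 -0.8] q [-0.35  0.36  1.78  0.    1.01 -1.95] op 0.582 gf 0.0
shift [-0.032  0.007  0.912] turn [ 0.01 -0.01 -0.01]
[[294. 256.]
 [267. 256.]
 [266. 207.]
 [295. 207.]
 [267. 275.]
 [265. 142.]
 [315. 262.]
 [318. 151.]
 [225. 263.]
 [220. 152.]]
```

View pics/w2.png

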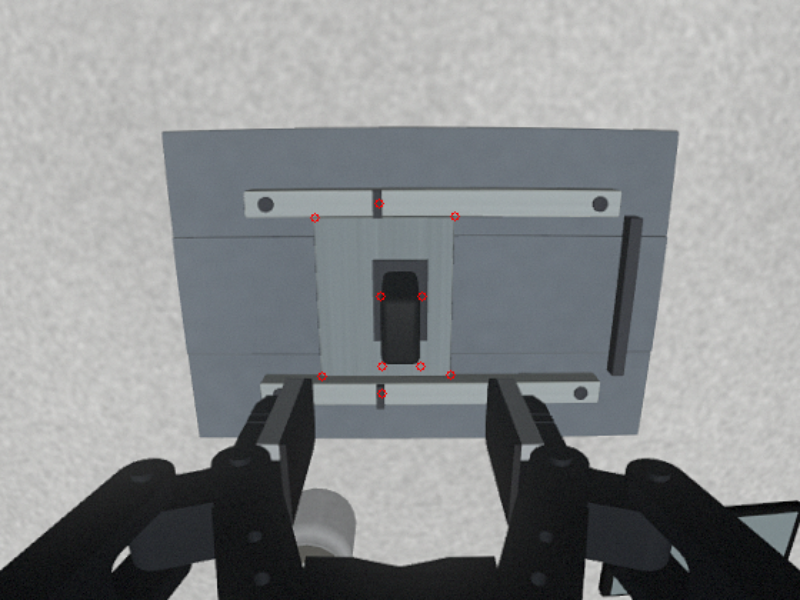

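The projected model points land on the grip, the plate corners and the ribs (380,203)/(381,393). I'll descend and grasp.

Emit:
{"name": "drive_tool", "arguments": {
  "plan": [
    {"x": -0.03, "y": 0, "z": 0.3, "ax": 0, "ay": 0, "az": 0, "hand": 50},
    {"x": -0.03, "y": 0, "z": 0.8, "ax": 0, "ay": 0, "az": 0, "hand": 50},
    {"x": -0.03, "y": 0, "z": 1.3, "ax": 0, "ay": 0, "az": 0, "hand": 50},
    {"x": -0.03, "y": 0, "z": 1.7, "ax": 0, "ay": 0, "az": 0, "hand": 50},
    {"x": -0.03, "y": 0, "z": 1.9, "ax": 0, "ay": 0, "az": 0, "hand": 50},
    {"x": -0.03, "y": 0, "z": 1.9, "ax": 0, "ay": 0, "az": 0, "hand": 50},
    {"x": -0.03, "y": 0, "z": 1.9, "ax": 0, "ay": 0, "az": 0, "hand": 50}
  ]
}}

```text
clock: 7.55
eef_pos: [551.0, -200.9, 76.0]
tcp_rot: [-3.142, 0.0, -3.112]
contact_force: [1.1, 0.1, 1.1]
opening: 0.583
grasp_force: 0.0
```

Emit:
{"name": "drive_tool", "arguments": {
  "plan": [
    {"x": 0, "y": 0, "z": 0, "ax": 0, "ay": 0, "az": 0, "hand": 30},
    {"x": 0, "y": 0, "z": 0, "ax": 0, "ay": 0, "az": 0, "hand": 20},
    {"x": 0, "y": 0, "z": 0, "ax": 0, "ay": 0, "az": 0, "hand": 8},
    {"x": 0, "y": 0, "z": 0, "ax": 0, "ay": 0, "az": 0, "hand": 0},
    {"x": 0, "y": 0, "z": 0, "ax": 0, "ay": 0, "az": 0, "hand": 0},
    {"x": 0, "y": 0, "z": 0, "ax": 0, "ay": 0, "az": 0, "hand": 0}
  ],
  "grip_force": 60
}}

```text
clock: 8.15
eef_pos: [551.2, -201.3, 76.8]
tcp_rot: [-3.141, 0.001, -3.112]
contact_force: [-0.1, 3.5, 6.2]
opening: 0.18
grasp_force: 58.6
```

Emit:
{"name": "drive_tool", "arguments": {
  "plan": [
    {"x": 0, "y": 0.05, "z": 0, "ax": 0, "ay": 0, "az": 0, "hand": 0},
    {"x": 0, "y": 0.15, "z": 0, "ax": 0, "ay": 0, "az": 0, "hand": 0},
    {"x": 0, "y": 0.27, "z": 0, "ax": 0, "ay": 0, "az": 0, "hand": 0},
    {"x": 0, "y": 0.4, "z": 0, "ax": 0, "ay": 0, "az": 0, "hand": 0},
    {"x": 0, "y": 0.52, "z": 0, "ax": 0, "ay": 0, "az": 0, "hand": 0},
    {"x": 0, "y": 0.6, "z": 0, "ax": 0, "ay": 0, "az": 0, "hand": 0},
    {"x": 0, "y": 0.6, "z": 0, "ax": 0, "ay": 0, "az": 0, "hand": 0},
    {"x": 0, "y": 0.6, "z": 0, "ax": 0, "ay": 0, "az": 0, "hand": 0}
  ]
}}

```text
clock: 8.95
eef_pos: [550.4, -173.1, 76.9]
tcp_rot: [-3.139, 0.002, -3.112]
contact_force: [-2.3, -8.9, 5.9]
opening: 0.176
grasp_force: 58.9
```

```bash
python3 -c "
from h import *
units([549.6,-171,76])
im=imaging.grab_frame('top');cv2.imwrite('pics/t3.png',im[:,:,::-1]);a=im[195:285,300:420,::-1]
A=cv2.convertScaleAbs(cv2.resize(a,None,fx=5,fy=5,interpolation=cv2.INTER_CUBIC),alpha=1.7)
w=cv2.convertScaleAbs(imaging.grab_frame('wrist')[:,:,::-1],alpha=1.0)
q=proj('wrist',world([[40,-20,66],[-40,-20,66],[40,45,66],[-40,45,66]],[550.178,-191.004,.03]))
print(q.round());cv2.imwrite('pics/w3.png',w)
B=imaging.grab_frame('side');q=proj('side',world([[0,0,66]],[550.178,-191.004,.03]))[0].astype(int);print(q)
B=B[q[1]-40:q[1]+50,q[0]-60:q[0]+60,::-1]
cv2.imwrite('pics/m3.png',np.vstack([np.hstack([cv2.resize(w,(400,300)),cv2.resize(cv2.convertScaleAbs(B,alpha=1.5),(400,300),interpolation=cv2.INTER_CUBIC)]),np.hstack([cv2.resize(A,(400,300)),np.zeros((300,400,3),'uint8')])]))"
```

```text
clk 8.95 pos [ 550.4 -173.1   76.9] rot [-3.139e+00  2.000e-03 -3.112e+00] F [-2.3 -8.9  5.9] q [-0.31  0.47  1.86 -0.    0.81 -1.9 ] op 0.176 gf 58.9
shift [0.015 0.042 0.017] turn [-0.03  0.02  0.01]
[[203. 340.]
 [190. 179.]
 [336. 341.]
 [345. 179.]]
[262 293]
```

View pics/m3.png

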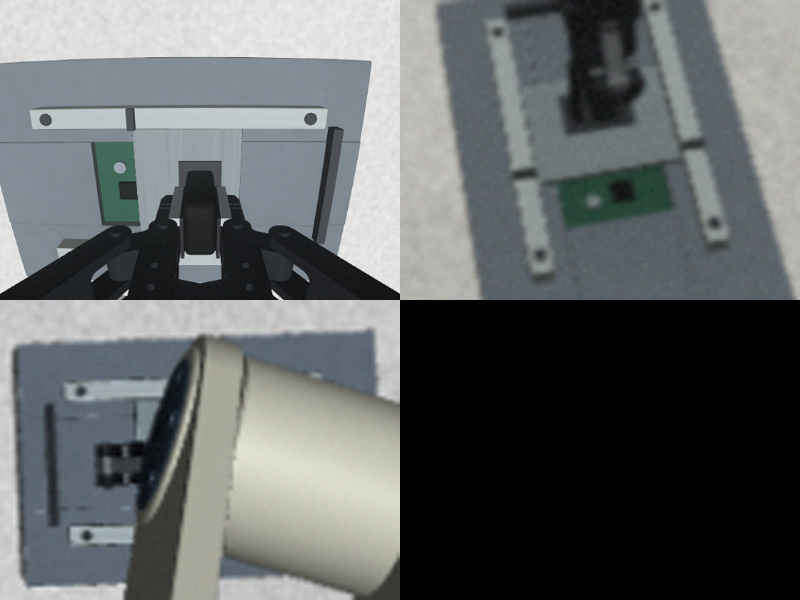

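The wrist view shows the window half uncovered, the plate's trailing edge at about x 135 and the rib at about x 130, so the shutter is close to half open. I'll zoom in for the remainder.

```bash
python3 -c "
from h import *
w=cv2.imread('pics/w3.png')[135:215,130:230]
cv2.imwrite('pics/c3.png',cv2.resize(w,None,fx=7,fy=7,interpolation=cv2.INTER_CUBIC))
p=[550.178,-191.004,.03]
for y in (-26,-23,-20): print(y,proj('wrist',world([[40,y,66],[-40,y,66]],p)).round(1).tolist())
print(proj('wrist',world([[-47,-20,72],[-47,-20,73]],p)).round(1).tolist())"
```

```text
-26 [[190.5, 340.0], [175.8, 179.3]]
-23 [[196.6, 340.1], [182.9, 179.2]]
-20 [[202.7, 340.2], [189.9, 179.2]]
[[185.3, 165.4], [184.7, 165.9]]
```

View pics/c3.png

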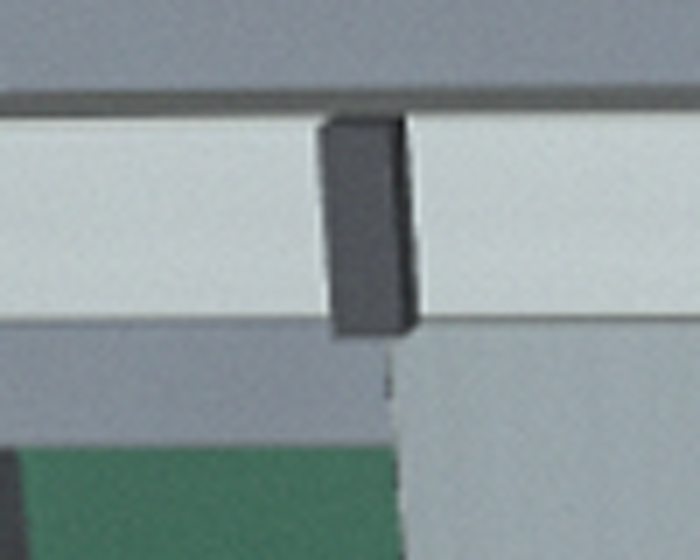

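The rib centre is at px (181.3,166) and the trailing edge at (185.4,183.5). Against the projected model with the rib as reference, the edge is about 0.7 mm short of half. I'll nudge it.

Emit:
{"name": "drive_tool", "arguments": {
  "plan": [
    {"x": 0, "y": 0.01, "z": 0, "ax": 0, "ay": 0, "az": 0, "hand": 0},
    {"x": 0, "y": 0.02, "z": 0, "ax": 0, "ay": 0, "az": 0, "hand": 0},
    {"x": 0, "y": 0.02, "z": 0, "ax": 0, "ay": 0, "az": 0, "hand": 0},
    {"x": 0, "y": 0.02, "z": 0, "ax": 0, "ay": 0, "az": 0, "hand": 0},
    {"x": 0, "y": 0.02, "z": 0, "ax": 0, "ay": 0, "az": 0, "hand": 0}
  ]
}}

```text
clock: 9.6
eef_pos: [550.4, -172.3, 76.8]
tcp_rot: [-3.139, 0.002, -3.112]
contact_force: [-1.7, -10.0, 4.3]
opening: 0.181
grasp_force: 58.8
```

```bash
python3 -c "
from h import *
units([549.6,-171,76])
p=[550.178,-191.004,.03]
print(proj('wrist',world([[-47,-20,73],[-38,-20,66]],p)).round(1).tolist())
w=imaging.grab_frame('wrist')[135:215,130:230,::-1]
w2=imaging.grab_frame('top');m=imaging.grab_frame('side')
cv2.imwrite('pics/c4.png',np.hstack([cv2.resize(w,(400,320),interpolation=cv2.INTER_CUBIC),cv2.resize(m[:,:,::-1],(400,320))]))"
```

```text
clk 9.6 pos [ 550.4 -172.3   76.8] rot [-3.139e+00  2.000e-03 -3.112e+00] F [ -1.7 -10.    4.3] q [-0.3   0.47  1.86 -0.    0.81 -1.9 ] op 0.181 gf 58.8
shift [0.015 0.026 0.017] turn [-0.03  0.02  0.  ]
[[182.4, 165.9], [188.1, 183.9]]
```

View pics/c4.png

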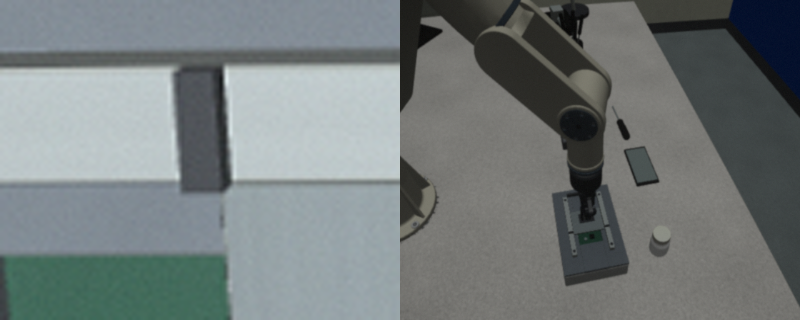

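The edge-to-rib offset is 5.5 px against 5.7 px predicted at half, and the pull is 10.0 N, the half-open spring value. The phone, jar and screwdriver are undisturbed.

```bash
python3 -c "
from h import *
print(r.sign_off())"
```

```text
the job is handed in; nothing more can be done
None
```

The round, square and bar keys were pressed fully down in that order, the shutter was slid to half open and was still held there by its grip at hand-in, and the phone, jar and screwdriver were left alone.

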